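# Centre the dropper bottle on the scale pan and record its weight

## Task

The little white dropper bottle stands off-centre on the small pan of the bench scale, so its weight would read wrong. Without pinching it or picking it up, gently nudge it with light fingertip taps until it stands upright in the middle of the pan, with the blue disc showing as an even rim all round it; then take the finger away and press the scale's green key all the way down and let it come up again. The bottle must never tip over, come off the pan or be shoved hard, and the other things on the table stay where they are.

Things in the scene. Friction and masses are not known exactly. Their poses are not given: they have to be found in the camera images.
- bottle: white pear-shaped dropper bottle, red cap, about 90 g, loose on the pan; wobbly: flat foot only 28 mm across. Widest (48 mm) 12 to 18 mm above the foot, narrowing to a 20 mm neck; cap 26 mm across, from 45 mm to the top at 66 mm. Origin: centre of the foot; z up. Pushed slowly at the widest part it slides (friction about 0.6) and stops with the push; pushed at the neck or cap it tips over.
- pan_center (a point): centre of the pan's upper face, 40 mm above the table; z up, heading arbitrary. The pan is a round steel plate 90 mm across and 6 mm thick, fixed, with a flat blue disc 60 mm across printed in its middle, concentric. At the start the bottle stands 20 to 27 mm off this point in any direction, foot wholly on the pan.
- scale: the bench scale: white housing 180 mm (its x) by 150 mm (its y), upper face 28 mm above the table, fixed to the table; origin at the centre of its underside, z up. The pan's centre lies at (+35, 0) mm in its frame, the green key at (-60, +42) mm, a flat dark display at (-60, -28) mm.
- key_top (a point): centre of the upper face of the scale's round green key, 28 mm across, 36 mm above the table when up and 30 mm when down (2 mm above the housing); pressed straight down.
- key (a joint): travel of the green key in m: 0 is up, 0.006 is fully down. A spring returns it; about 1.2 N starts it moving, 4 N holds it fully down.
- jar: bystander: clear specimen jar with red lid, 52 mm across, 60 mm tall, loose, beside the scale (centre 150 mm or more from the centre of the pan); origin under its centre.
- cup: bystander: white paper cup, 66 mm across the rim, 70 mm tall, loose, on the other side of the scale (jar and cup may be swapped); origin under its centre.
- gel: bystander: green pump bottle of disinfectant, 60 mm across, 161 mm tall, loose, at the right (-y) side of the table; origin under its centre.
- tape: bystander: white roll of tape lying flat, 80 mm across, 25 mm tall, loose, at the left (+y) side; origin under its centre.
- pot: bystander: red screw-top pot, 74 mm across, 60 mm tall, loose, at the left (+y) side; origin under its centre.
Mind the look-alikes: they are no part of the job. Leave any purple or red look-alike of the scale alone.

How it is judged (in metres and radians):
On the way, in this order (a step that is already met when the one before it is completed fails the run):
1. the bottle stands still and untouched, upright in the middle of the pan (horizontal distance between bottle and pan_center below 0.006 m and angle between bottle's own z axis and vertical below 0.08 rad and z of bottle in the frame of pan_center between -0.002 and 0.003 m and linear speed of bottle below 0.01 m/s and contact force between each of the arm, the fingers and bottle below 0.02 N), for 0.4 s.
2. the green key is pressed all the way down while the bottle stands centred (horizontal distance between bottle and pan_center below 0.006 m and angle between bottle's own z axis and vertical below 0.08 rad and z of bottle in the frame of pan_center between -0.002 and 0.003 m and value of joint key above 0.0045 m), for 0.05 s.
At the end, for the whole second after the job is handed in: The bottle stands upright (within 0.08 rad) and still on the pan, its centre within 6 mm of the pan's centre (so its body lies wholly over the blue disc), untouched, and the green key has been pressed (at least 4.5 of its 6 mm) after the centring and is up again (all of step 1 and value of joint key below 0.001 m).
It fails at once if the bottle was lifted off the pan (z of bottle in the frame of pan_center above 0.01 m).
It fails at once if the bottle came off the pan (z of bottle in the frame of pan_center below -0.006 m).
It fails at once if the bottle was tipped over (more than 0.5 rad) (angle between bottle's own z axis and vertical above 0.5 rad).
It fails at once if the bottle was shoved hard or pinched (more than 5 N) (contact force between any of the fingers, the arm and bottle above 5 N).
It fails at once if another thing on the table was moved more than 20 mm (distance of any of jar, cup, gel, tape, pot from where it was at the start of the episode above 0.02 m).
It also fails if it takes over 48 s, if anything falls off the work surface, if the arm or the gripper's body presses on something with over 40 N, if the wrist force passes 120 N, or if a joint passes its speed limit or range.

## Robot

A 6-joint arm with a two-finger parallel gripper is mounted at the origin on the work surface. World frame = base frame: x ahead of the robot, y to its left, z up, the work surface at z = 0. Lengths are in mm, angles in degrees, forces in N, time in s.
With the tool pointing down it reaches from about 300 to 850 mm from the base axis. Payload 4.2 kg.
Tool frame: the origin (TCP) lies on the centre line of the jaws, within the pads' length; the fingertips stand 14 mm ahead of it and the grasp point (between the pads) lies 5 mm behind it; z points along the fingers, y is the line along which they close (so a half turn about z gives the same grasp; the last joint's range is limited). The gripper opens to 91 mm and grips with 3 to 60 N. Pads are 32 mm wide; open, the fingers measure 118 mm over their backs; the gripper's body (76 mm by 178 mm) begins 60 mm behind the grasp point.
Start: joints at [62.452, 18.312, 89.639, -0, 72.044, -1.146], TCP at [255.688, 515.042, 198.276] pointing down, gripper open.
Joint ranges: [-177.97, 177.97], [-48.28, 115.42], [12.27, 149.76], [-77.06, 257.06], [2.81, 150.46], [-146.56, 146.56]. Speed limits (degrees/s): [147.25, 147.25, 180, 180, 180, 180].

## Interface

Orientations are given as [roll, pitch, yaw] about the fixed x, y, z axes, in that order (R = Rz(yaw) Ry(pitch) Rx(roll)).
In Python, from workcell import env gives the robot as it stands.
- The arm moves only by the tool arm_command, never from a script. Its argument "motion" is a list of rows, each an object with "offset": the shift along the tool's x, y, z in m, a list of three; "spin": the turn about the tool's z in rad. In form: [{"offset": [tx, ty, tz], "spin": spin}, ...]. A call has 1 to 5 rows; each row shifts and turns the commanded pose from where the row before left it, along the tool's axes as they then stand; what a row does not reach is not made up. A row lasts 1/8 s, in which the tool goes at most 62.5 mm and 10.7 degrees, less where a joint would pass 70% of its speed; a pose out of reach is approached as far as the arm can. A call with a gripper value outside its range is refused whole. "jaw" is the finger opening in m, from 0 to 0.0912, set as the call begins (left out, the last holds). The fingers move at their own pace and stop on an object; "newtons" is the grip in N (left out, the last holds). Time passes only in rows, so rows that do not move let the fingers close. It gives the time, the measured TCP pose, the force, the opening and the grip force at its end, in the units of the state.
- env.state(): the state, without advancing time (a new reading comes with each control period).
- env.grab_frame(name): name is "side" or "top"; returns (picture, depth): 420x560x3 uint8, blue, green, red; 420x560 float32, mm along the optical axis (not along the pixel's ray), 0 where there is no reading.
- env.camera_model(name): a dict with "fx", "fy", "cx", "cy" (pixels), "eye" and "rotation" of the camera in the world. Camera axes: x right, y down, z forward; pixel columns grow to the right and rows downward; lengths in mm; the calibration is good to about 2 mm. A picture is of the moment at which its call begins. camera_model takes no time and is no camera call.
- env.job_done(): hands the job in; it is judged then, once.
Trained networks look in the newest picture that a camera, given by its name, has taken for a name from the list of things; names that differ only in an ending like _2 or _b are one class to them, and where a whole thing is asked for, a point or a joint stands for the part that bears it (a point fixed in the world has none). Each returns a list of dicts, best first, with "score" (0 to 1); they miss things now and then, are a little off and sometimes report something else, mostly with a low value. They report only what shows in the picture. A call takes as long as a camera call. They do not tell look-alikes from the thing itself.
- env.boxes_of(camera, target): "bbox" ([left, top, right, bottom] in pixels, round what is visible of it).
- env.pinpoint(camera, target): "location" ([column, row] in pixels: a listed point, or the origin of a listed thing).
The state is a dict: "time_s": time; "qpos": joint angles; "qvel": joint speeds; "effort": joint torques, N m; "ee_pos": TCP position; "ee_rot": TCP orientation; "force": force on the tool from outside, world axes, zero at the start; "torque": the same for the moment, N m; "gripper_width": finger opening in mm; "gripper_force": force on a finger pad.
Only numpy, scipy, OpenCV 4.12 (cv2) and the standard library are available. Lean on these libraries where they do the work, as an engineer would, in place of code of your own. Each camera call takes 0.05 s, during which the arm holds its last target. There are 200 camera calls.

## Working session

There is one attempt and no reset: what is moved stays moved. The work goes in short steps, Python scripts to look and compute and a tool call to move; the robot and the scene stay as the last step left them, time stands still between calls to the robot, and variables do not carry over. Pictures are saved under pics/ and viewed, at most 11 in all, crops included, and the job is handed in when it is done.

Besides the shell and the picture viewer there is one more tool, called after "Request:" as name(argument=value, ...), one argument or row to a line, values as JSON. arm_command: Moves the arm, as the interface text tells. Its arguments: {"type":"object","properties":{"motion":{"type":"array"},"jaw":{"type":"number"},"newtons":{"type":"number"}},"required":["motion"]}

```bash
mkdir -p pics; cat > h.py <<'E'
from workcell import env
import numpy as np, cv2
def ray(cam,px):
    m=env.camera_model(cam);R=np.array(m["rotation"]);e=np.array(m["eye"])
    d=R@np.array([(px[0]-m["cx"])/m["fx"],(px[1]-m["cy"])/m["fy"],1]);return e,d
def atz(cam,px,z):
    e,d=ray(cam,px);return e+d*(z-e[2])/d[2]
def proj(cam,p):
    m=env.camera_model(cam);q=np.array(m["rotation"]).T@(np.array(p)-m["eye"])
    return np.array([m["fx"]*q[0]/q[2]+m["cx"],m["fy"]*q[1]/q[2]+m["cy"]])
E
python3 - <<'E'
from h import *
for c in("top","side"):
    im,d=env.grab_frame(c);cv2.imwrite(f"pics/{c}0.png",im);m=env.camera_model(c)
    print(c,m)
    for t,z in(("bottle",40),("pan_center",40),("key_top",36),("scale",0),("jar",0),("cup",0)):
        for r in env.pinpoint(c,t)[:3]: print(t,round(r["score"],2),np.round(r["location"],1),np.round(atz(c,r["location"],z),1))
s=env.state();print(s["time_s"],s["ee_pos"],s["ee_rot"],s["force"])
E
```

```text
top {'fx': 442.7621514616181, 'fy': 442.7621514616181, 'cx': 288.08324397504964, 'cy': 207.46183723170378, 'eye': array([ 301.13896612,  -11.8313037 , 1073.04710697]), 'rotation': array([-167.08440268,    0.3685899 ,  -85.32794567])}Traceback (most recent call last):
  File "<stdin>", line 6, in <module>
  File "h.py", line 7, in atz
    e,d=ray(cam,px);return e+d*(z-e[2])/d[2]
                                        ~^^^
IndexError: invalid index to scalar variable.
```

Rotation is given as roll, pitch, yaw.

```bash
sed -i 's/np.array(m\["rotation"\])/rot(m)/' h.py; cat >> h.py <<'E'
from scipy.spatial.transform import Rotation
def rot(m): return Rotation.from_euler("xyz",m["rotation"],degrees=True).as_matrix()
E
python3 - <<'E'
from h import *
for c in("top","side"):
    im,d=env.grab_frame(c);cv2.imwrite(f"pics/{c}0.png",im);m=env.camera_model(c)
    print(c,m["eye"],m["rotation"])
    for t,z in(("bottle",40),("pan_center",40),("key_top",36),("scale",0),("jar",0),("cup",0)):
        for r in env.pinpoint(c,t)[:3]: print(t,round(r["score"],2),np.round(r["location"],1),np.round(atz(c,r["location"],z),1))
s=env.state();print(s["time_s"],s["ee_pos"],s["ee_rot"],s["force"])
E
```

```text
top [ 301.13896612  -11.8313037  1073.04710697] [-167.08440268    0.3685899   -85.32794567]
bottle 0.66 [240.7 173.8] [611.4 136.1  40. ]
pan_center 0.85 [248.6 179.7] [598.  115.4  40. ]
key_top 0.68 [225. 217.] [502.2 162.8  36. ]
key_top 0.67 [174.7 317. ] [261.8 250.8  36. ]
key_top 0.49 [335.5 303.5] [ 321.6 -112.3   36. ]
scale 0.81 [356.6 288.7] [ 360.9 -163.9    0. ]
scale 0.78 [389.8 181.2] [ 633.9 -234.6    0. ]
scale 0.68 [246.6 196.2] [566.3 120.9   0. ]
jar 0.63 [322.2 210.7] [544.4 -70.    0. ]
cup 0.66 [182.3 194.8] [557.1 282.1   0. ]
side [ 269.33860991 -710.84699986  910.24007287] [-138.32547681    1.12500346  -20.27792153]
bottle 0.61 [282.9 189.3] [547.   82.7  40. ]
bottle 0.58 [294.2 169. ] [601.7 142.7  40. ]
pan_center 0.69 [294.1 174.3] [594.  123.8  40. ]
key_top 0.67 [215.2 278.2] [ 313.4 -115.4   36. ]
key_top 0.62 [333.9 271.3] [ 565.8 -192.9   36. ]
key_top 0.56 [258.5 173.9] [507.3 163.9  36. ]
scale 0.96 [246.3 298.3] [ 366.5 -167.3    0. ]
scale 0.91 [364.7 290.4] [ 621.1 -243.1   -0. ]
scale 0.7 [187.  189.8] [316.6 212.2   0. ]
jar 0.97 [301.3 236.8] [545.4 -50.    0. ]
cup 0.71 [264.9 152.7] [562.4 277.2   0. ]
0.8 [255.6944743  515.04082985 198.28274214] [1.79994860e+02 1.10320731e-03 1.53599286e+02] [-0.45984673  0.05559046 -0.74203811]
```

View pics/top0.png

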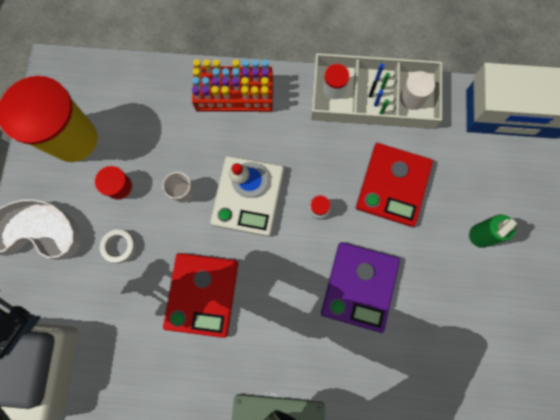

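View pics/side0.png

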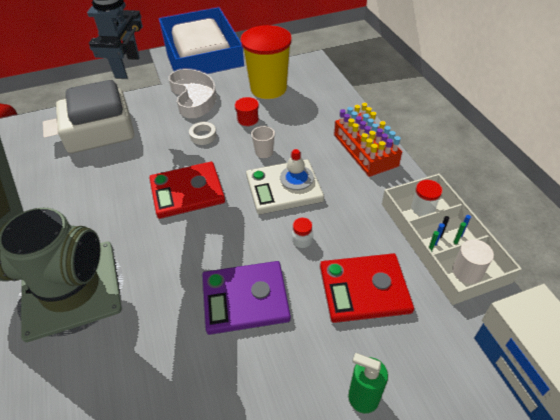

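The job's scale is the white one: pan at about (249,180) in the top picture, key at (225,215), and the bottle up and left of the pan centre. The purple and red scales are look-alikes. Next I'll measure the pan and the cap.

```bash
cat >> h.py <<'E'
def circ(c,z,r,n=60):
    a=np.linspace(0,2*np.pi,n);return lambda: None
def ring(cam,x,y,z,r,n=72):
    return np.array([proj(cam,[x+r*np.cos(a),y+r*np.sin(a),z]) for a in np.linspace(0,2*np.pi,n,endpoint=False)])
def crop(cam,im,cx,cy,rings,f,h=45,s=8):
    x0,y0=int(cx-h),int(cy-h*.75)
    o=cv2.resize(im[y0:y0+int(1.5*h),x0:x0+2*h],None,fx=s,fy=s,interpolation=cv2.INTER_CUBIC)
    for (x,y,z,r,col) in rings:
        for p in ring(cam,x,y,z,r,90): cv2.circle(o,tuple(int(v) for v in ((p-[x0,y0]+.5)*s)),1,col,-1)
    cv2.imwrite(f,o);return o
E
python3 - <<'E'
from h import *
o=[]
for c in("top","side"):
    im,d=env.grab_frame(c);cv2.imwrite(f"pics/{c}r.png",im)
    p=proj(c,[598,118,40]).astype(int)
    hsv=cv2.cvtColor(im,cv2.COLOR_BGR2HSV);m=np.zeros(im.shape[:2],bool);m[p[1]-40:p[1]+25,p[0]-30:p[0]+30]=1
    red=m&((hsv[...,0]<8)|(hsv[...,0]>172))&(hsv[...,1]>140)&(hsv[...,2]>80)
    blue=m&(abs(hsv[...,0].astype(int)-115)<15)&(hsv[...,1]>130)
    for n,k,z in(("red",red,96),("blue",blue,40)):
        yy,xx=np.nonzero(k);print(c,n,len(xx),xx.mean(),yy.mean(),xx.min(),xx.max(),yy.min(),yy.max(),np.round(atz(c,(xx.mean(),yy.mean()),z),1))
    o.append(crop(c,im,p[0],p[1],[(598,118,40,45,(0,255,0)),(598,118,40,30,(0,255,255))],f"pics/{c}c.png",h=25,s=12))
cv2.imwrite("pics/c1.png",cv2.resize(np.hstack(o),(800,int(800*o[0].shape[0]/(2*o[0].shape[1])))))
E
```

```text
top red 84 236.61904761904762 168.51190476190476 232 241 164 173 [606.5 138.8  96. ]
top blue 300 251.97333333333333 180.27333333333334 240 261 168 190 [597.2 107.1  40. ]
side red 80 295.5 154.225 292 299 149 159 [603.6 138.2  96. ]
side blue 213 296.50704225352115 177.3568075117371 286 307 171 183 [595.8 110.7  40. ]
```

View pics/c1.png

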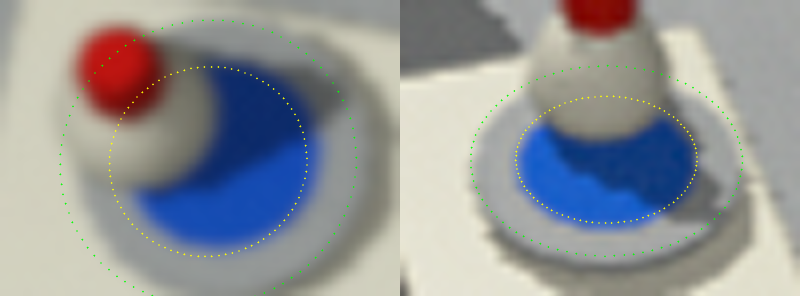

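```bash
cat >> h.py <<'E'
from scipy.optimize import least_squares
def masks(c,im,p):
    p=np.array(p).astype(int);hsv=cv2.cvtColor(im,cv2.COLOR_BGR2HSV);m=np.zeros(im.shape[:2],bool);m[p[1]-40:p[1]+25,p[0]-30:p[0]+30]=1
    red=m&((hsv[...,0]<8)|(hsv[...,0]>172))&(hsv[...,1]>140)&(hsv[...,2]>60)
    blue=m&(abs(hsv[...,0].astype(int)-115)<15)&(hsv[...,1]>130)
    return red,blue
def capfit(c,red):
    yy,xx=np.nonzero(red);t=np.array([xx.mean(),yy.mean()])
    def f(q):
        h=cv2.convexHull(np.vstack([ring(c,q[0],q[1],z,13) for z in(85.,106.)]).astype(np.float32));m=cv2.moments(h)
        return np.array([m["m10"]/m["m00"],m["m01"]/m["m00"]])-t
    return least_squares(f,atz(c,t,96)[:2],diff_step=1e-3).x,len(xx)
def panfit(c,blue,bot):
    # blue boundary points on the plane z=40, away from the bottle
    k=blue.astype(np.uint8);ct=max(cv2.findContours(cv2.resize(k*255,None,fx=8,fy=8,interpolation=cv2.INTER_LINEAR)//128,cv2.RETR_EXTERNAL,cv2.CHAIN_APPROX_NONE)[0],key=len)[:,0,:]
    P=np.array([atz(c,(q+.5)/8-.5,40)[:2] for q in ct])
    r=least_squares(lambda v:np.hypot(*(P-v).T)-30,P.mean(0)+(np.array(bot)-P.mean(0))*.2,loss="cauchy",f_scale=.7)
    e=abs(np.hypot(*(P-r.x).T)-30);return r.x,(e<1).mean()
def measure(pan=(598,118)):
    out={}
    for c in("top","side"):
        im,d=env.grab_frame(c);cv2.imwrite(f"pics/{c}r.png",im)
        red,blue=masks(c,im,proj(c,[*pan,40]));
        try:
            b,n=capfit(c,red);out[c]=b;print(c,"bottle",b.round(1),n,end=" ")
            q,e=panfit(c,blue,b);print("pan",q.round(1),round(e,2),"diff",(b-q).round(1))
        except Exception as x: print(c,x)
    return out
E
python3 - <<'E'
from h import *
measure()
import itertools
# key
for c in("top","side"):
    im=cv2.imread(f"pics/{c}r.png");hsv=cv2.cvtColor(im,cv2.COLOR_BGR2HSV);p=proj(c,[505,163,36]).astype(int)
    g=(abs(hsv[...,0].astype(int)-65)<20)&(hsv[...,1]>110);m=np.zeros_like(g);m[p[1]-12:p[1]+12,p[0]-12:p[0]+12]=1;yy,xx=np.nonzero(g&m)
    print(c,"key",len(xx),atz(c,(xx.mean(),yy.mean()),34).round(1))
    _,d=env.grab_frame(c);
    for n,z in(("jar",60),("cup",70)):
        for r in env.boxes_of(c,n)[:2]: 
            b=r["bbox"];print(n,round(r["score"],2),np.round(b,0),atz(c,((b[0]+b[2])/2,(b[1]+b[3])/2),z/2).round(0))
E
```

```text
top bottle [606.5 138.8] 84 pan [600.8 114.8] 0.51 diff [ 5.7 24. ]
side bottle [603.7 138.9] 79 pan [597.3 117.1] 0.49 diff [ 6.4 21.8]
top key 100 [509.7 165.3  34. ]
jar 0.7 [312. 196. 330. 220.] [543. -65.  30.]
cup 0.69 [165. 174. 194. 204.] [562. 282.  35.]
side key 63 [506.6 163.7  34. ]
jar 0.88 [286. 217. 314. 246.] [539. -56.  30.]
cup 0.97 [251. 127. 274. 160.] [558. 281.  35.]
```

Request:
arm_command(
  motion=[
    {"offset": [0, 0, 0], "spin": -0.103},
    {"offset": [0, 0, 0], "spin": -0.103},
    {"offset": [-0.048, -0.024, 0], "spin": 0},
    {"offset": [-0.048, -0.024, 0], "spin": 0},
    {"offset": [-0.048, -0.024, 0], "spin": 0},
  ],
  jaw=0,
  newtons=5,
)

```text
time_s: 1.92
ee_pos: [377.9, 408.1, 198.4]
ee_rot: [180.0, 0.0, 165.4]
force: [0.5, -0.8, -0.3]
gripper_width: 44.0
gripper_force: 0.0
```

Request:
arm_command(
  motion=[
    {"offset": [-0.048, -0.024, 0], "spin": 0},
    {"offset": [-0.048, -0.024, 0], "spin": 0},
    {"offset": [-0.048, -0.024, 0], "spin": 0},
    {"offset": [-0.048, -0.024, 0], "spin": 0},
    {"offset": [-0.048, -0.024, 0], "spin": 0},
  ],
)

```text
time_s: 2.55
ee_pos: [580.2, 231.2, 198.4]
ee_rot: [180.0, 0.0, 165.4]
force: [-0.2, 0.2, -0.5]
gripper_width: 0.3
gripper_force: 0.0
```

Request:
arm_command(
  motion=[
    {"offset": [-0.048, -0.024, 0], "spin": 0},
    {"offset": [0, 0, 0.05], "spin": 0},
    {"offset": [0, 0, 0.04], "spin": 0},
    {"offset": [0, 0, 0.02], "spin": 0},
  ],
)

```text
time_s: 3.05
ee_pos: [618.0, 196.4, 85.4]
ee_rot: [-179.9, -0.2, 165.4]
force: [0.2, 0.1, 0.8]
gripper_width: 0.2
gripper_force: 0.0
```

```bash
python3 - <<'E'
from h import *
measure()
s=env.state();print(s["time_s"],s["ee_pos"].round(1),s["gripper_width"],s["force"].round(2))
o=[]
for c in("top","side"):
    p=proj(c,[605,140,60]);o.append(crop(c,cv2.imread(f"pics/{c}r.png"),p[0],p[1],[(599,116,40,30,(0,255,255)),(605,138.8,55,24,(0,0,255))],"pics/x.png",h=45,s=8))
cv2.imwrite("pics/c2.png",cv2.resize(np.hstack(o),(800,int(800*o[0].shape[0]/(2*o[0].shape[1])))))
E
```

```text
top bottle [603.6 132.3] 26 pan [600.9 115. ] 0.48 diff [ 2.7 17.3]
side bottle [603.4 138.3] 76 pan [597.5 117.1] 0.47 diff [ 5.9 21.2]
3.15 [617.5 196.5  85.3] 0.7043911327859352 [-0.14 -0.37  0.21]
```

View pics/c2.png

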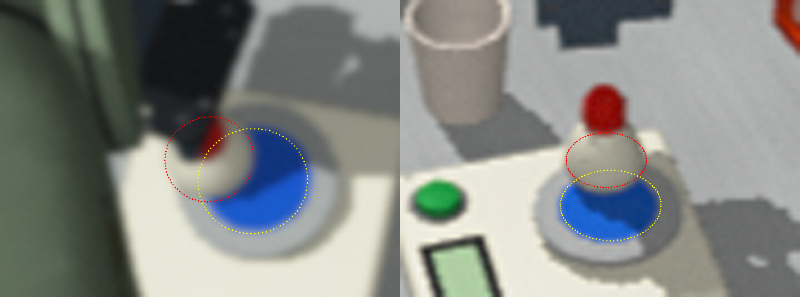

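The bottle is unmoved. The fingers are behind it on the +y side and above it, and the side camera sees it free. I'll lower and close the gap.

Request:
arm_command(
  motion=[
    {"offset": [0, 0, 0.0125], "spin": 0},
    {"offset": [0, 0, 0.0105], "spin": 0},
    {"offset": [0, -0.008, 0], "spin": 0},
    {"offset": [0, -0.006, 0], "spin": 0},
    {"offset": [0, -0.003, 0], "spin": 0},
  ],
)

```text
time_s: 3.78
ee_pos: [615.2, 180.1, 65.9]
ee_rot: [180.0, 0.1, 165.4]
force: [-0.2, 0.2, 1.0]
gripper_width: 0.1
gripper_force: 0.0
```

Request:
arm_command(
  motion=[
    {"offset": [0, -0.002, 0], "spin": 0},
    {"offset": [0, -0.002, 0], "spin": 0},
    {"offset": [0, -0.002, 0], "spin": 0},
    {"offset": [0, -0.002, 0], "spin": 0},
    {"offset": [0, -0.002, 0], "spin": 0},
  ],
)

```text
time_s: 4.4
ee_pos: [612.5, 170.9, 65.2]
ee_rot: [180.0, 0.0, 165.4]
force: [0.0, -0.2, 0.4]
gripper_width: 0.3
gripper_force: 0.0
```

```bash
cat > m.py <<'E'
from h import *
measure()
s=env.state();e=s["ee_pos"];print(s["time_s"],e.round(1),s["ee_rot"].round(1),s["force"].round(2),"along",round(float((e[:2]-[599,116])@[.252,.968]),1),"lat",round(float((e[:2]-[599,116])@[-.968,.252]),1))
E
python3 m.py
```

```text
top Initial guess is outside of provided bounds
side bottle [603.7 139.2] 80 pan [597.5 117.1] 0.47 diff [ 6.2 22.1]
4.5 [612.4 170.8  65.2] [-180.    -0.   165.4] [ 0.58 -0.79 -0.17] along 56.5 lat 0.8h.py:30: RuntimeWarning: Mean of empty slice.
  yy,xx=np.nonzero(red);t=np.array([xx.mean(),yy.mean()])
  ret = ret.dtype.type(ret / rcount)
```

Request:
arm_command(
  motion=[
    {"offset": [0, 0, 0.004], "spin": 0},
    {"offset": [0, -0.002, 0], "spin": 0},
    {"offset": [0, -0.002, 0], "spin": 0},
    {"offset": [0, -0.002, 0], "spin": 0},
  ],
)

```text
time_s: 5.0
ee_pos: [611.0, 165.1, 61.3]
ee_rot: [180.0, 0.0, 165.4]
force: [0.2, 0.5, -0.3]
gripper_width: 0.8
gripper_force: 0.0
```

```bash
python3 m.py 2>/dev/null;python3 - <<'E'
from h import *
o=[]
for c in("top","side"):
    p=proj(c,[605,150,60]);o.append(crop(c,cv2.imread(f"pics/{c}r.png"),p[0],p[1],[(599,116,40,30,(0,255,255)),(605,138.8,55,24,(0,0,255))],"pics/x.png",h=30,s=12))
cv2.imwrite("pics/c3.png",cv2.resize(np.hstack(o),(800,int(800*o[0].shape[0]/(2*o[0].shape[1])))))
E
```

```text
top Initial guess is outside of provided bounds
side bottle [602.3 136.8] 74 pan [597.5 117.1] 0.47 diff [ 4.8 19.7]
5.1 [611.  164.9  61.3] [180.    0.  165.4] [ 0.79 -0.53  0.02] along 50.4 lat 0.8
```

View pics/c3.png

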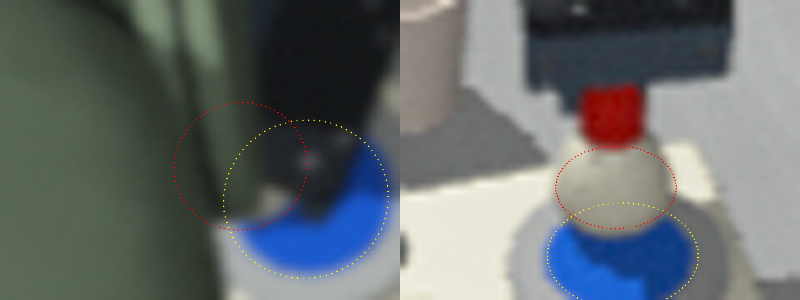

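The bottle has started to slide upright, with the finger touching low on the body. Continuing slowly.

Request:
arm_command(
  motion=[
    {"offset": [0, -0.0015, 0], "spin": 0},
    {"offset": [0, -0.0015, 0], "spin": 0},
    {"offset": [0, -0.0015, 0], "spin": 0},
    {"offset": [0, -0.0015, 0], "spin": 0},
    {"offset": [0, -0.0015, 0], "spin": 0},
  ],
)

```text
time_s: 5.72
ee_pos: [609.3, 158.1, 61.5]
ee_rot: [180.0, 0.0, 165.4]
force: [-0.3, 0.1, 1.0]
gripper_width: 0.4
gripper_force: 0.8
```

```bash
python3 m.py 2>/dev/null
```

```text
top Initial guess is outside of provided bounds
side bottle [601.4 131. ] 72 side time passes only in moves, steps and waits
5.825 [609.2 157.9  61.4] [180.    0.  165.4] [-0.34  1.01  1.56] along 43.1 lat 0.7
```

Request:
arm_command(
  motion=[
    {"offset": [0, -0.0015, 0], "spin": 0},
    {"offset": [0, -0.0015, 0], "spin": 0},
    {"offset": [0, -0.0015, 0], "spin": 0},
    {"offset": [0, -0.0015, 0], "spin": 0},
    {"offset": [0, -0.001, 0], "spin": 0},
  ],
)

```text
time_s: 6.45
ee_pos: [607.4, 151.1, 61.3]
ee_rot: [180.0, 0.0, 165.4]
force: [-0.3, 2.0, 1.5]
gripper_width: 0.9
gripper_force: 1.1
```

```bash
python3 m.py 2>/dev/null
```

```text
top Initial guess is outside of provided bounds
side bottle [599.4 123.8] 67 pan [597.6 117.3] 0.46 diff [1.9 6.5]
6.55 [607.3 151.1  61.3] [180.    0.  165.4] [-0.22  1.92  2.27] along 36.0 lat 0.8
```

Request:
arm_command(
  motion=[
    {"offset": [0, 0.004, 0], "spin": 0},
    {"offset": [0, 0.03, 0], "spin": 0},
    {"offset": [0, 0.05, -0.03], "spin": 0},
    {"offset": [0, 0.05, -0.03], "spin": 0},
    {"offset": [0, 0, 0], "spin": 0},
  ],
)

```text
time_s: 7.18
ee_pos: [642.8, 284.8, 123.4]
ee_rot: [179.8, 0.3, 165.6]
force: [0.2, -0.5, -0.3]
gripper_width: 0.8
gripper_force: 0.0
```

```bash
python3 m.py 2>/dev/null
python3 - <<'E'
from h import *
o=[]
for c in("top","side"):
    p=proj(c,[600,116,60]);o.append(crop(c,cv2.imread(f"pics/{c}r.png"),p[0],p[1],[],"pics/x.png",h=30,s=12))
cv2.imwrite("pics/c4.png",cv2.resize(np.hstack(o),(800,int(800*o[0].shape[0]/(2*o[0].shape[1])))))
E
```

```text
top bottle [603.8 129.3] 86 pan [601.1 115.1] 0.46 diff [ 2.8 14.2]
side bottle [601.  128.5] 81 pan [597.5 117.2] 0.43 diff [ 3.5 11.3]
7.275 [640.4 280.7 120.4] [-1.799e+02 -1.000e-01  1.655e+02] [-0.22  0.17 -0.42] along 169.8 lat 1.5
```

View pics/c4.png

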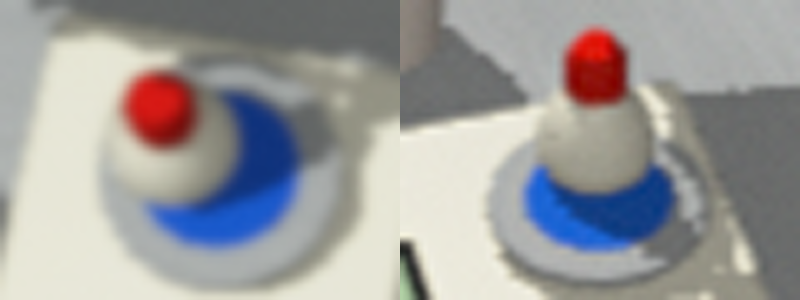

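The bottle stands upright, about 13 mm short of centre. It moved less than the tool did, so before pushing again I'll check the finger profile.

```bash
python3 - <<'E'
from h import *
s=env.state();e=s["ee_pos"];R=Rotation.from_euler("xyz",s["ee_rot"],degrees=True).as_matrix()
im,d=env.grab_frame("side");p=proj("side",e);x0,y0=int(p[0]-32),int(p[1]-34)
o=cv2.resize(im[y0:y0+55,x0:x0+65],None,fx=11,fy=11,interpolation=cv2.INTER_CUBIC)
o=cv2.convertScaleAbs(o,alpha=1.8,beta=25)
for z,col in((14,(0,255,0)),(0,(0,255,255)),(-30,(255,255,0)),(-65,(255,0,255))):
    for y in(-13.4,0,13.4):
        for x in(-16,16):
            q=(proj("side",e+R@[x,y,z])-[x0,y0]+.5)*11;cv2.circle(o,tuple(q.astype(int)),3,col,-1)
cv2.imwrite("pics/c5.png",o)
E
```

```text
(no output)
```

View pics/c5.png

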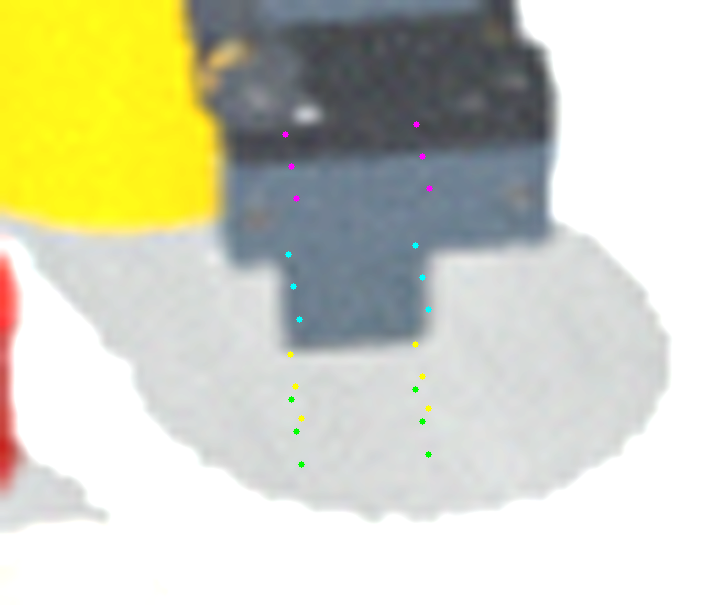

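```bash
python3 - <<'E'
from h import *
s=env.state();e=s["ee_pos"];R=Rotation.from_euler("xyz",s["ee_rot"],degrees=True).as_matrix();print(e.round(1),s["ee_rot"].round(1))
im,d=env.grab_frame("side");m=env.camera_model("side");p=proj("side",e);c=int(p[0])+1
for r in range(int(p[1])-30,int(p[1])+14):
    z=d[r,c]; k=rot(m)@np.array([(c-m["cx"])/m["fx"]*z,(r-m["cy"])/m["fy"]*z,z])+m["eye"]
    print(r-int(p[1]),int(z),(R.T@(k-e)).round(0),im[r,c])
E
```

```text
[640.  279.8 119.9] [-1.799e+02 -1.000e-01  1.654e+02]
-30 1155 [   3.  -57. -134.] [27 27 25]
-29 1145 [   4.  -67. -138.] [33 29 28]
-28 1147 [   4.  -67. -135.] [29 26 21]
-27 1144 [   5.  -72. -136.] [30 30 28]
-26 1140 [   5.  -77. -136.] [31 28 26]
-25 1135 [   6.  -83. -137.] [34 30 31]
-24 1131 [   7.  -88. -138.] [33 31 30]
-23 1133 [   7.  -88. -135.] [37 33 29]
-22 1137 [   7.  -87. -131.] [28 24 24]
-21 1134 [   7.  -91. -131.] [29 24 22]
-20 1135 [   7.  -92. -129.] [46 42 34]
-19 1146 [   6.  -84. -121.] [68 60 47]
-18 1149 [   6.  -84. -118.] [66 56 46]
-17 1152 [   6.  -83. -115.] [65 55 48]
-16 1156 [   6.  -81. -110.] [67 59 48]
-15 1157 [   6.  -83. -108.] [67 59 49]
-14 1156 [   6.  -85. -107.] [67 57 48]
-13 1163 [   6.  -81. -101.] [67 57 47]
-12 1166 [  6. -80. -98.] [66 56 47]
-11 1168 [  6. -81. -95.] [67 56 48]
-10 1248 [ -1. -16. -46.] [65 57 49]
-9 1256 [ -1. -12. -40.] [67 59 51]
-8 1259 [ -1. -11. -36.] [68 58 49]
-7 1258 [ -1. -14. -35.] [65 56 44]
-6 1265 [ -1. -10. -29.] [65 58 48]
-5 1266 [ -1. -11. -26.] [67 58 49]
-4 1271 [ -2.  -9. -22.] [66 58 47]
-3 1272 [ -1. -10. -19.] [68 66 60]
-2 1499 [-21. 174. 120.] [107 107 104]
-1 1491 [-20. 165. 117.] [105 107 106]
0 1486 [-20. 159. 117.] [108 110 106]
1 1491 [-20. 160. 122.] [107 106 106]
2 1491 [-19. 157. 124.] [107 108 107]
3 1475 [-18. 143. 116.] [105 107 104]
4 1475 [-17. 140. 118.] [107 107 107]
5 1472 [-17. 135. 119.] [104 105 104]
6 1468 [-16. 130. 118.] [107 108 107]
7 1467 [-16. 127. 120.] [107 107 106]
8 1461 [-15. 119. 118.] [107 108 106]
9 1465 [-15. 120. 122.] [107 107 105]
10 1454 [-14. 109. 118.] [106 108 107]
11 1454 [-14. 107. 120.] [108 106 106]
12 1453 [-13. 104. 121.] [103 103 102]
13 1446 [-13.  96. 119.] [126 126 124]
```

The depth shows the fingertips ending about 30 mm higher than the stated TCP geometry implies, which means I had been pushing at the neck. I'll go down beside the scale and check this against the camera before touching the bottle again.

Request:
arm_command(
  motion=[
    {"offset": [0, 0, 0.03], "spin": 0},
    {"offset": [0, 0, 0.025], "spin": 0},
    {"offset": [0, 0, 0.01], "spin": 0},
    {"offset": [0, 0, 0], "spin": 0},
  ],
)

```text
time_s: 7.88
ee_pos: [640.6, 279.8, 55.4]
ee_rot: [-179.9, -0.1, 165.3]
force: [0.3, 0.6, 0.6]
gripper_width: -0.1
gripper_force: 0.0
```

```bash
cat > tip.py <<'E'
from h import *
s=env.state();e=s["ee_pos"];R=Rotation.from_euler("xyz",s["ee_rot"],degrees=True).as_matrix();print(e.round(1),s["ee_rot"].round(1),s["time_s"])
for cam in("side","top"):
    im,d=env.grab_frame(cam);cv2.imwrite(f"pics/{cam}r.png",im);m=env.camera_model(cam)
    vv,uu=np.nonzero(d>0);z=d[vv,uu]
    P=(rot(m)@np.array([(uu-m["cx"])/m["fx"]*z,(vv-m["cy"])/m["fy"]*z,z])).T+m["eye"]
    L=(P-e)@R
    k=(abs(L[:,0])<14)&(abs(L[:,1])<25)&(L[:,2]>-70)&(P[:,2]>e[2]-30)&(im[vv,uu].max(1)<85)
    print(cam,k.sum(),"tool z hi",np.percentile(L[k,2],[90,97,99.5]).round(1) if k.sum() else "", "world min z",np.percentile(P[k,2],[.5,3,10]).round(1) if k.sum() else "","y",np.percentile(L[k,1],[3,50,97]).round(1) if k.sum() else "")
    # reference heights: pan and table near by
    for n,q in(("housing",[545,130,28]),("table",[560,20,0])):
        u,v=proj(cam,q).round().astype(int);zz=np.median(d[v-1:v+2,u-1:u+2]);print(n,((rot(m)@np.array([(u-m["cx"])/m["fx"]*zz,(v-m["cy"])/m["fy"]*zz,zz]))+m["eye"]).round(1))
E
python3 tip.py
```

```text
[640.6 279.8  55.4] [-1.799e+02 -1.000e-01  1.653e+02] 7.875
side 51 tool z hi [-20.1 -19.2 -18.7] world min z [74.2 74.6 75.5] y [-13.1  -9.8  -5.9]
housing [544.5 129.4  27.7]
table [5.591e+02 2.060e+01 4.000e-01]
top 3 tool z hi [-31.1 -30.9 -30.8] world min z [86.2 86.3 86.5] y [-11.2 -11.1 -10.1]
housing [543.8 129.5  28.3]
table [5.595e+02 1.890e+01 3.000e-01]
```

Request:
arm_command(
  motion=[
    {"offset": [0, 0, 0.012], "spin": 0},
    {"offset": [0, 0, 0.011], "spin": 0},
    {"offset": [0, 0, 0], "spin": 0},
  ],
)

```text
time_s: 8.35
ee_pos: [640.1, 280.5, 31.7]
ee_rot: [-179.9, -0.1, 165.4]
force: [-0.0, -0.4, 1.1]
gripper_width: 0.3
gripper_force: 0.0
```

```bash
python3 tip.py; python3 - <<'E'
from h import *
im=cv2.imread("pics/sider.png");cv2.imwrite("pics/c6.png",cv2.resize(im[95:215,240:400],None,fx=5,fy=5,interpolation=cv2.INTER_CUBIC))
E
```

```text
[640.1 280.5  31.7] [-1.799e+02 -1.000e-01  1.654e+02] 8.35
side 44 tool z hi [-21.8 -19.  -18.5] world min z [50.2 50.7 53.5] y [-13.4  -9.5  -6.2]
housing [544.7 130.1  26.9]
table [ 5.593e+02  2.120e+01 -3.000e-01]
top 9 tool z hi [-26.4 -26.  -25.9] world min z [57.6 57.7 58.1] y [-13.5 -11.5  -3.3]
housing [543.9 129.6  27.8]
table [559.8  18.9  -0.9]
```

View pics/c6.png

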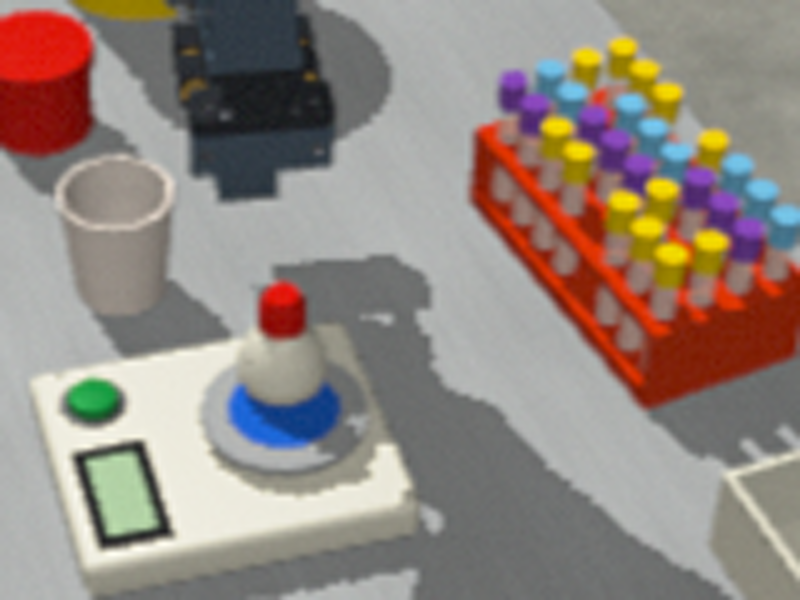

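The tip is at about 50 mm height, level with the bottle's wide part (the picture shows the finger end well above the table), so the constant +31 mm offset holds. I'll approach the bottle at this height.

Request:
arm_command(
  motion=[
    {"offset": [-0.001, -0.04, 0.002], "spin": 0},
    {"offset": [0, -0.04, 0], "spin": 0},
    {"offset": [0, -0.02, 0], "spin": 0},
    {"offset": [0, -0.008, 0], "spin": 0},
    {"offset": [0, 0, 0], "spin": 0},
  ],
)

```text
time_s: 9.07
ee_pos: [615.4, 176.5, 31.6]
ee_rot: [179.9, 0.0, 165.4]
force: [0.5, 0.0, 0.6]
gripper_width: 0.4
gripper_force: 0.0
```

```bash
python3 m.py 2>/dev/null;python3 tip.py|grep side
```

```text
top Initial guess is outside of provided bounds
side bottle [598.2 121.4] 47 pan [597.6 117.2] 0.45 diff [0.6 4.2]
9.175 [615.4 177.1  31.4] [179.9   0.  165.4] [-0.3   0.28  0.53] along 63.3 lat -0.5
side 3 tool z hi [-24.9 -24.6 -24.5] world min z [55.8 55.9 56.3] y [-13.  -11.7 -11.3]
```

Request:
arm_command(
  motion=[
    {"offset": [0, -0.003, 0.001], "spin": 0},
    {"offset": [0, -0.003, 0], "spin": 0},
    {"offset": [0, -0.002, 0], "spin": 0},
    {"offset": [0, -0.0015, 0], "spin": 0},
    {"offset": [0, -0.0015, 0], "spin": 0},
  ],
)

```text
time_s: 9.9
ee_pos: [612.1, 165.3, 30.3]
ee_rot: [180.0, 0.0, 165.4]
force: [-0.3, 0.3, 1.2]
gripper_width: 0.5
gripper_force: 0.0
```

Request:
arm_command(
  motion=[
    {"offset": [0, -0.0015, 0], "spin": 0},
    {"offset": [0, -0.0015, 0], "spin": 0},
    {"offset": [0, -0.0015, 0], "spin": 0},
    {"offset": [0, -0.0015, 0], "spin": 0},
    {"offset": [0, -0.0015, 0], "spin": 0},
  ],
)

```text
time_s: 10.52
ee_pos: [610.2, 158.2, 30.3]
ee_rot: [180.0, 0.0, 165.4]
force: [0.5, 1.0, -0.1]
gripper_width: 0.6
gripper_force: 0.3
```

```bash
python3 m.py 2>/dev/null
```

```text
top Initial guess is outside of provided bounds
side bottle [595.8 108. ] 10 side time passes only in moves, steps and waits
10.625 [610.2 158.   30.3] [180.    0.  165.4] [ 0.82  0.23 -1.  ] along 43.5 lat -0.2
```

Request:
arm_command(
  motion=[
    {"offset": [0, -0.0015, 0], "spin": 0},
    {"offset": [0, -0.0015, 0], "spin": 0},
    {"offset": [0, 0.003, 0], "spin": 0},
    {"offset": [0, 0.02, 0], "spin": 0},
    {"offset": [0, 0.04, 0], "spin": 0},
  ],
)

```text
time_s: 11.25
ee_pos: [625.7, 216.9, 30.4]
ee_rot: [180.0, 0.0, 165.3]
force: [0.9, 1.0, -0.1]
gripper_width: 0.5
gripper_force: 0.0
```

Request:
arm_command(
  motion=[
    {"offset": [0, 0.06, 0], "spin": 0},
    {"offset": [0, 0.03, 0], "spin": 0},
    {"offset": [0, 0, 0], "spin": 0},
  ],
)

```text
time_s: 11.62
ee_pos: [648.1, 307.0, 29.8]
ee_rot: [179.9, 0.0, 165.6]
force: [-0.2, -1.2, 0.6]
gripper_width: 0.7
gripper_force: 0.0
```

```bash
python3 m.py 2>/dev/null
python3 - <<'E'
from h import *
o=[]
for c in("top","side"):
    p=proj(c,[600,116,60]);o.append(crop(c,cv2.imread(f"pics/{c}r.png"),p[0],p[1],[],"pics/x.png",h=25,s=16))
cv2.imwrite("pics/c7.png",cv2.resize(np.hstack(o),(800,int(800*o[0].shape[0]/(2*o[0].shape[1])))))
E
```

```text
top bottle [603.3 121. ] 94 pan [601.3 114.9] 0.49 diff [2.  6.2]
side bottle [600.3 120.3] 86 pan [597.5 117.3] 0.4 diff [2.8 3. ]
11.725 [647.5 303.7  29.8] [-179.9   -0.   165.5] [-1.24 -0.35 -0.69] along 193.9 lat 0.4
```

View pics/c7.png

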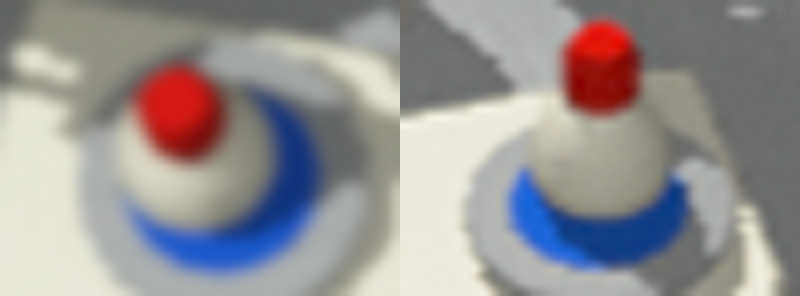

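```bash
python3 - <<'E'
from h import *
from scipy.optimize import minimize
def box(c,v,zs):
    x,y,t=v;C,S=np.cos(t),np.sin(t)
    return np.array([proj(c,[x+C*a-S*b,y+S*a+C*b,z]) for z in zs for a in(-90,90) for b in(-75,75)])
for c in("top","side"):
    im=cv2.imread(f"pics/{c}0.png");p=proj(c,[565,119,28]).astype(int)
    M=np.zeros(im.shape[:2],np.uint8);M[p[1]-60:p[1]+60,p[0]-60:p[0]+60]=1
    k=((im.min(2)>150)).astype(np.uint8)*M
    n,l,st,_=cv2.connectedComponentsWithStats(k);i=1+np.argmax(st[1:,4]);ct=np.vstack([q for q in cv2.findContours((l==i).astype(np.uint8),cv2.RETR_EXTERNAL,cv2.CHAIN_APPROX_NONE)[0]])
    hull=cv2.convexHull(ct);A=np.zeros(im.shape[:2],np.uint8);A=cv2.resize(A,None,fx=4,fy=4)
    T=cv2.fillPoly(A.copy(),[((hull+.5)*4).astype(np.int32)],1)
    for nm,zs in(("top face",[28]),("box",[0,28])):
        def cost(v):
            h=cv2.convexHull(((box(c,v,zs)+.5)*4).astype(np.float32));B=cv2.fillPoly(A.copy(),[h.astype(np.int32)],1);return (B!=T).sum()/T.sum()
        r=minimize(cost,[565,119,-.07],method="Nelder-Mead",options=dict(initial_simplex=[[565,119,-.07],[570,119,-.07],[565,124,-.07],[565,119,0]]))
        x,y,t=r.x;R2=np.array([[np.cos(t),-np.sin(t)],[np.sin(t),np.cos(t)]])
        print(c,nm,r.x.round(3),round(r.fun,3),"pan",(R2@[35,0]+[x,y]).round(1),"key",(R2@[-60,42]+[x,y]).round(1))
E
```

```text
top top face [5.18724e+02 1.36653e+02 1.30000e-01] 0.539 pan [553.4 141.2] key [453.8 170.5]Traceback (most recent call last):
  File "<stdin>", line 16, in <module>
    res = _minimize_neldermead(fun, x0, args, callback, bounds=bounds,
                               **options)
    fxr = func(xr)
    fx = function(np.copy(x), *(wrapper_args + args))
  File "<stdin>", line 15, in cost
  File "<stdin>", line 5, in box
  File "h.py", line 9, in proj
    m=env.camera_model(cam);q=rot(m).T@(np.array(p)-m["eye"])
ValueError: time passes only in moves, steps and waits
```

```bash
sed -i 's/env.camera_model(c[a-z]*)/cm(cam)/' h.py; cat >> h.py <<'E'
import functools
@functools.cache
def cm(c): return env.camera_model(c)
E
cat > hf.py <<'E'
from h import *
from scipy.optimize import minimize
def box(c,v,zs):
    x,y,t=v;C,S=np.cos(t),np.sin(t)
    return np.array([proj(c,[x+C*a-S*b,y+S*a+C*b,z]) for z in zs for a in(-90,90) for b in(-75,75)])
for c in("top","side"):
    im=cv2.imread(f"pics/{c}0.png");p=proj(c,[565,119,28]).astype(int)
    M=np.zeros(im.shape[:2],np.uint8);M[p[1]-48:p[1]+48,p[0]-48:p[0]+48]=1
    for th in(175,190):
      k=((im.min(2)>th)).astype(np.uint8)*M
      n,l,st,_=cv2.connectedComponentsWithStats(k);i=1+np.argmax(st[1:,4]);ct=np.vstack([q for q in cv2.findContours((l==i).astype(np.uint8),cv2.RETR_EXTERNAL,cv2.CHAIN_APPROX_NONE)[0]])
      hull=cv2.convexHull(ct);A=np.zeros((420*4,560*4),np.uint8)
      T=cv2.dilate(cv2.fillPoly(A.copy(),[((hull+.5)*4).astype(np.int32)],1),np.ones((5,5)))
      for nm,zs in(("top face",[28]),("box",[0,28])):
        def cost(v):
            h=cv2.convexHull(((box(c,v,zs)+.5)*4).astype(np.float32));B=cv2.fillPoly(A.copy(),[h.astype(np.int32)],1);return (B!=T).sum()/T.sum()
        r=minimize(cost,[565,119,-.07],method="Nelder-Mead",options=dict(initial_simplex=[[565,119,-.07],[570,119,-.07],[565,124,-.07],[565,119,0]]))
        x,y,t=r.x;R2=np.array([[np.cos(t),-np.sin(t)],[np.sin(t),np.cos(t)]])
        print(c,th,st[i][4],nm,r.x.round(3),round(r.fun,3),"pan",(R2@[35,0]+[x,y]).round(1),"key",(R2@[-60,42]+[x,y]).round(1))
E
python3 hf.py; python3 m.py
```

```text
top 175 1774 top face [ 5.65721e+02  1.19397e+02 -1.07000e-01] 0.08 pan [600.5 115.7] key [510.5 167.6]
top 175 1774 box [ 5.65e+02  1.19e+02 -7.00e-02] 0.12 pan [599.9 116.6] key [508.1 165.1]
top 190 566 top face [ 5.69167e+02  1.16500e+02 -4.70000e-02] 1.973 pan [604.1 114.9] key [511.2 161.3]
top 190 566 box [ 5.69874e+02  1.19783e+02 -6.60000e-02] 2.085 pan [604.8 117.5] key [512.8 165.6]
side 175 1155 top face [ 5.61099e+02  1.18632e+02 -1.08000e-01] 0.124 pan [595.9 114.8] key [506.  166.9]
side 175 1155 box [ 5.65099e+02  1.34037e+02 -1.39000e-01] 0.313 pan [599.8 129.2] key [511.5 184. ]
side 190 1011 top face [ 5.60942e+02  1.17150e+02 -1.31000e-01] 0.188 pan [595.6 112.6] key [506.9 166.6]
side 190 1011 box [ 5.66602e+02  1.38399e+02 -1.93000e-01] 0.378 pan [600.9 131.7] key [515.8 191.2]
top bottle [603.3 121. ] 94 pan [601.3 114.9] 0.49 diff [2.  6.2]
side bottle [600.2 120.2] 85 pan [597.6 117.3] 0.42 diff [2.5 2.9]
11.825 [647.6 302.5  30.1] [-180.    -0.   165.4] [-0.22  0.33  0.36] along 192.8 lat -0.1
```

Request:
arm_command(
  motion=[
    {"offset": [0, -0.05, 0], "spin": 0},
    {"offset": [0, -0.05, 0], "spin": 0},
    {"offset": [0, -0.028, 0], "spin": 0},
    {"offset": [0, -0.01, 0], "spin": 0},
    {"offset": [0, 0, 0], "spin": 0},
  ],
)

```text
time_s: 12.45
ee_pos: [613.5, 169.3, 30.6]
ee_rot: [180.0, 0.0, 165.3]
force: [-0.6, 0.8, 1.3]
gripper_width: 0.5
gripper_force: 0.0
```

```bash
python3 -c "
from h import *
e=env.state()['ee_pos'];print(e,(e[:2]-[599,116])@[.252,.968])"
```

```text
[613.45568169 169.27354005  30.612743  ] 55.21161855147551
```

Request:
arm_command(
  motion=[
    {"offset": [0, -0.003, 0], "spin": 0},
    {"offset": [0, -0.003, 0], "spin": 0},
    {"offset": [0, -0.002, 0], "spin": 0},
    {"offset": [0, -0.0015, 0], "spin": 0},
    {"offset": [0, -0.0015, 0], "spin": 0},
  ],
)

```text
time_s: 13.08
ee_pos: [610.4, 159.2, 30.2]
ee_rot: [180.0, -0.0, 165.4]
force: [-0.6, 0.7, -0.4]
gripper_width: 0.8
gripper_force: 0.0
```

Request:
arm_command(
  motion=[
    {"offset": [0, -0.0015, 0], "spin": 0},
    {"offset": [0, -0.0015, 0], "spin": 0},
    {"offset": [0, -0.0015, 0], "spin": 0},
    {"offset": [0, -0.0015, 0], "spin": 0},
    {"offset": [0, -0.0015, 0], "spin": 0},
  ],
)

```text
time_s: 13.7
ee_pos: [608.6, 151.9, 30.3]
ee_rot: [180.0, 0.0, 165.4]
force: [-0.7, 0.8, -0.1]
gripper_width: 0.4
gripper_force: 0.2
```

```bash
python3 -c "
from h import *
e=env.state()['ee_pos'];print(e,(e[:2]-[599,116])@[.252,.968])"
```

```text
[608.55308148 151.88903211  30.27640456] 37.14795961803595
```

Request:
arm_command(
  motion=[
    {"offset": [0, -0.001, 0], "spin": 0},
    {"offset": [0, 0.003, 0], "spin": 0},
    {"offset": [0, 0.02, 0], "spin": 0},
    {"offset": [0, 0.05, 0], "spin": 0},
    {"offset": [0, 0.055, 0], "spin": 0},
  ],
)

```text
time_s: 14.32
ee_pos: [641.2, 277.0, 30.5]
ee_rot: [180.0, 0.0, 165.4]
force: [-0.7, 0.8, -0.1]
gripper_width: 0.2
gripper_force: 0.0
```

Request:
arm_command(
  motion=[
    {"offset": [0, 0.03, 0], "spin": 0},
    {"offset": [0, 0, 0], "spin": 0},
  ],
)

```text
time_s: 14.58
ee_pos: [648.2, 307.5, 29.8]
ee_rot: [179.9, 0.0, 165.6]
force: [-1.3, -0.8, -0.5]
gripper_width: 0.5
gripper_force: 0.0
```

```bash
python3 m.py
python3 - <<'E'
from h import *
o=[]
for c in("top","side"):
    p=proj(c,[600,116,60]);o.append(crop(c,cv2.imread(f"pics/{c}r.png"),p[0],p[1],[],"pics/x.png",h=25,s=16))
cv2.imwrite("pics/c8.png",cv2.resize(np.hstack(o),(800,int(800*o[0].shape[0]/(2*o[0].shape[1])))))
E
```

```text
top bottle [602.7 116.9] 92 pan [601.6 114.8] 0.45 diff [1.1 2.1]
side bottle [599.2 116.5] 85 pan [597.7 117.4] 0.42 diff [ 1.5 -0.9]
14.675 [647.6 304.3  29.8] [-180.    -0.   165.5] [-0.08  0.44 -0.59] along 194.5 lat 0.4
```

View pics/c8.png

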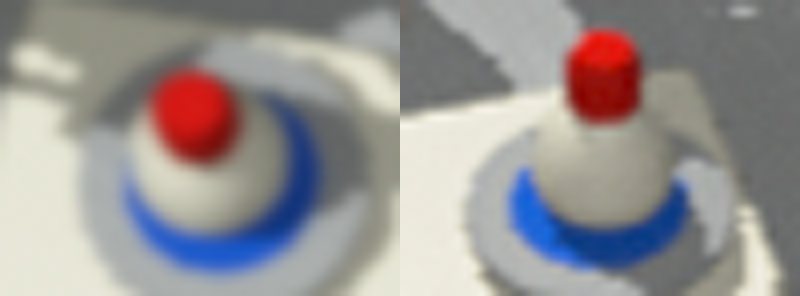

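The bottle stands upright and nearly concentric, with the blue rim all round and about 1.5 mm of offset. Now for the green key at about (508,165): rise, travel, then descend.

Request:
arm_command(
  motion=[
    {"offset": [0, 0, -0.05], "spin": 0},
    {"offset": [0, 0, -0.03], "spin": 0},
    {"offset": [0.025, -0.0425, 0], "spin": 0},
    {"offset": [0.025, -0.0425, 0], "spin": 0},
    {"offset": [0.025, -0.0425, 0], "spin": 0},
  ],
)

```text
time_s: 15.3
ee_pos: [541.8, 197.0, 110.4]
ee_rot: [-180.0, -0.0, 165.3]
force: [0.6, -0.4, -0.3]
gripper_width: 0.4
gripper_force: 0.0
```

Request:
arm_command(
  motion=[
    {"offset": [0.025, -0.0425, 0], "spin": 0},
    {"offset": [0, 0, 0.05], "spin": 0},
    {"offset": [0, 0, 0.02], "spin": 0},
    {"offset": [0, 0, 0], "spin": 0},
  ],
)

```text
time_s: 15.8
ee_pos: [506.8, 163.1, 39.2]
ee_rot: [-179.9, -0.2, 165.3]
force: [0.7, 0.3, -0.1]
gripper_width: 0.7
gripper_force: 0.0
```

```bash
python3 tip.py|grep -v -e hous -e table; python3 m.py 2>&1|tail -3
```

```text
[506.8 163.1  39.2] [-179.9   -0.2  165.3] 15.8
side 32 tool z hi [10.9 11.  12.2] world min z [27.  28.2 28.4] y [-12.6  -9.1  -0.3]
top 0 tool z hi  world min z  y 
top bottle [602.2 116.4] 87 pan [601.1 114.9] 0.47 diff [1.1 1.5]
side bottle [599.2 116.5] 85 pan [597.1 117.1] 0.42 diff [ 2.1 -0.7]
16.0 [509.4 164.6  41.5] [1.799e+02 1.000e-01 1.654e+02] [0.37 0.79 0.04] along 24.4 lat 98.9
```

Request:
arm_command(
  motion=[
    {"offset": [0, 0, 0.01], "spin": 0},
    {"offset": [0, 0, 0.008], "spin": 0},
    {"offset": [0, 0, 0.003], "spin": 0},
    {"offset": [0, 0, 0], "spin": 0},
  ],
)

```text
time_s: 16.5
ee_pos: [508.1, 164.4, 19.0]
ee_rot: [-180.0, -0.1, 165.4]
force: [-0.8, 0.4, 2.3]
gripper_width: 0.2
gripper_force: 0.9
```

Request:
arm_command(
  motion=[
    {"offset": [0, 0, 0.0015], "spin": 0},
    {"offset": [0, 0, 0.0015], "spin": 0},
    {"offset": [0, 0, 0.0015], "spin": 0},
    {"offset": [0, 0, 0], "spin": 0},
  ],
)

```text
time_s: 17.0
ee_pos: [508.3, 164.5, 14.8]
ee_rot: [-180.0, -0.0, 165.4]
force: [-1.7, -0.2, 3.8]
gripper_width: 0.6
gripper_force: 1.8
```

Request:
arm_command(
  motion=[
    {"offset": [0, 0, 0.001], "spin": 0},
    {"offset": [0, 0, 0.001], "spin": 0},
    {"offset": [0, 0, 0], "spin": 0},
  ],
)

```text
time_s: 17.38
ee_pos: [508.4, 164.5, 14.4]
ee_rot: [180.0, 0.0, 165.4]
force: [-4.8, -0.9, 14.5]
gripper_width: -0.1
gripper_force: 7.6
```

The hard stop was reached after the spring ramp (2.3, 3.8, then 14.5 N), so the key is fully down. I'll release it.

Request:
arm_command(
  motion=[
    {"offset": [0, 0, -0.006], "spin": 0},
    {"offset": [0, 0, -0.03], "spin": 0},
    {"offset": [0, 0, -0.05], "spin": 0},
    {"offset": [0, 0.05, -0.02], "spin": 0},
    {"offset": [0, 0.06, 0], "spin": 0},
  ],
)

```text
time_s: 18.0
ee_pos: [538.7, 272.2, 121.4]
ee_rot: [179.8, 0.3, 165.3]
force: [1.2, -0.3, 0.5]
gripper_width: 0.2
gripper_force: 0.0
```

Request:
arm_command(
  motion=[
    {"offset": [0, 0.06, 0], "spin": 0},
    {"offset": [0, 0, 0], "spin": 0},
    {"offset": [0, 0, 0], "spin": 0},
  ],
)

```text
time_s: 18.38
ee_pos: [551.1, 328.6, 118.0]
ee_rot: [-179.9, -0.0, 165.4]
force: [-1.0, 0.1, -0.6]
gripper_width: 0.4
gripper_force: 0.0
```

```bash
python3 m.py; python3 - <<'E'
from h import *
im=cv2.imread("pics/sider.png");cv2.imwrite("pics/c9.png",cv2.resize(im[95:215,230:390],None,fx=5,fy=5,interpolation=cv2.INTER_CUBIC))
E
```

```text
top bottle [602.  116.7] 90 pan [601.2 114.7] 0.46 diff [0.7 1.9]
side bottle [598.7 115.6] 80 pan [597.4 117.3] 0.43 diff [ 1.3 -1.6]
18.475 [551.1 327.7 118.5] [-180.    -0.   165.3] [-0.48 -0.67  0.09] along 192.9 lat 99.7
```

View pics/c9.png

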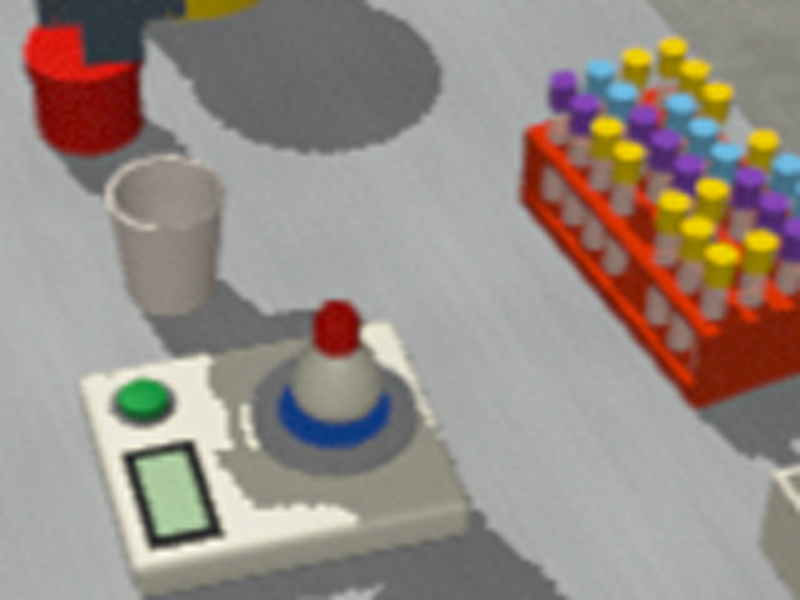

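The bottle is upright and centred at (335,380), the key at (143,398) is up again, the cup has not moved and the arm is clear. I'll hand it in.

```bash
python3 -c "
from workcell import env
print(env.job_done())"
```

```text
the job is handed in; nothing more can be done
None
```

The job is handed in (no verdict came back): the bottle stands upright about 1 to 2 mm off the pan's centre by the cameras, and the green key went to its stop and is up again. The first push touched the neck, because the fingertips sit about 30 mm higher than stated, but the bottle stayed upright.

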